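# Rebuild the stirrer stack on the dosing machine's drive spindle

## Task

Put the washed stirrer back together on the drive spindle: first the two-bladed stirrer, turned about the spindle until it drops over the drive dogs and sits fully home on the flange; only then the tall spacer sleeve, down onto the stirrer's hub; last the blind cap, down onto the sleeve. Let go of everything at the end, and leave the short ring and the other loose things on the bench where they are.

Things in the scene. Friction and masses are not known exactly. Their poses are not given: they have to be found in the camera images.
- spindle_foot (a point): Point on the spindle's axis, on top of the round steel flange (60 mm across, 35 mm above the bench) of a fixed grey drive stand 100 x 100 x 29 mm high; z up. Just over the flange three radial drive dogs (6 mm square bars, 120 degrees apart, reaching 20 mm from the axis, tops 7 mm over the flange) stick out of the spindle; their angle differs each time and is not given by this frame.
- spindle_top (a point): Tip of the upright steel spindle, 80 mm above the flange. It is 14 mm in diameter, its last 9 mm taper to a 6 mm tip. Spindle and dogs turn in the stand only against a stiff friction of 0.25 N m and stay as left.
- stirrer_mid (a point): Centre, half-way up, of the steel stirrer, lying right side up, z up, 0.2 to 0.33 kg: hub 44 mm across, 28 mm high, through bore 16.4 mm. Set on the spindle at a wrong angle it rests on the dogs, centre 21 mm over the flange, and turns almost freely; when its slots meet the dogs it falls 7 mm by its own weight (centre 14 mm over the flange) and then turns only with the stiff spindle.
- blade_end (a point): End of one of the stirrer's two straight blades, which run along its +x and -x to 61 mm from the centre, 8 mm thick, 8 to 22 mm above the hub's underside; this point is 1 mm above the stirrer's centre height. Underneath, the hub has three blind radial slots, 10 mm wide, 8.5 mm deep, 120 degrees apart, unseen from above, at an angle to the blades that is not given.
- sleeve_mid (a point): Centre, half-way up, of the tall spacer sleeve, a plain steel ring standing upright on the bench: 36 mm across, bore 17 mm, 30 mm high, 0.10 to 0.16 kg. Fully home its centre is 43 mm above the flange. z is its axis.
- cap_mid (a point): Centre, half-way up, of the steel cap standing mouth down on the bench: 38 mm across, 34 mm high, bevelled top edge, blind bore 17 mm across and 24 mm deep from below, about 0.14 kg. Fully home its centre is 75 mm above the flange. z is its axis, up.
- short_ring_mid (a point): Centre, half-way up, of a spare steel ring, 36 mm across, bore 17 mm, only 14 mm high; not used, leave alone.
- nozzle: Loose pointed steel nozzle, 28 mm across, 42 mm high, upright; origin at the centre of its underside. Leave alone.
- wrench: Loose wrench 150 mm long, flat on the bench. Leave alone.
- brush: Loose brush 160 mm long, flat on the bench. Leave alone.
- oil: Loose white bottle, 56 mm across, 130 mm high; origin at the centre of its underside. Leave alone.
- beaker: Loose open steel beaker, 80 mm across, 90 mm high; origin at the centre of its underside. Leave alone.
There are look-alikes about, which are no part of the job. Leave any orange look-alike of the part that bears cap_mid alone.

How it is judged:
By the outcome, as a careful person would: the job done as asked, in the order asked, and still so for the second after the job is handed in, with the robot touching nothing.
It also fails if it takes over 72 s, if anything falls off the work surface, if the arm or the gripper's body presses on something with over 40 N, if the wrist force passes 120 N, or if a joint passes its speed limit or range.

## Robot

A 6-joint arm with a two-finger parallel gripper is mounted at the origin on the work surface. World frame = base frame: x ahead of the robot, y to its left, z up, the work surface at z = 0. Lengths are in m, angles in rad, forces in N, time in s.
With the tool pointing down it reaches from about 0.325 to 0.85 m from the base axis. Payload 15.5 kg.
Tool frame: the origin (TCP) lies on the centre line of the jaws, within the pads' length; the fingertips stand 22 mm ahead of it and the grasp point (between the pads) lies 3 mm ahead of it (bot.tip_reach is the distance from the TCP to the fingertips, in m); z points along the fingers, y is the direction in which the jaws open and shut (so a half turn about z gives the same grasp; the last joint's range is limited). The gripper opens to 91 mm and grips with 3 to 60 N. Pads are 32 mm wide; open, the fingers measure 118 mm over their backs; the gripper's body (76 mm by 178 mm) begins 60 mm behind the grasp point.
Start: joints at [-1.286, 0.494, 1.345, -0, 1.302, -0.096], TCP at [0.232, -0.58, 0.236] pointing down, gripper open.
Joint ranges: [-2.91, 2.91], [-0.82, 2.16], [0.22, 2.67], [-1.22, 4.37], [0.12, 2.79], [-3.08, 3.08]. Speed limits (rad/s): [1.89, 1.89, 2.57, 3.01, 3.01, 3.01].

## Interface

Orientations are given as a unit quaternion [x, y, z, w].
In Python, from rig import bot, cams, workorder gives the robot as it stands.
- The arm moves only by the tool apply_moves, never from a script. Its argument "deltas" is a list of rows, each an object with "xyz": the shift along the tool's x, y, z in mm, a list of three; "spin": the turn about the tool's z in rad; "claw": the finger opening in mm, from 0 to 91.2. In form: [{"xyz": [tx, ty, tz], "spin": spin, "claw": claw}, ...]. A call has exactly 8 rows; each row is the pose to reach, as a shift and turn from the pose commanded when the call began, along the tool's axes at that moment; what a row does not reach only later rows make up. A row lasts 1/8 s, in which the tool goes at most 62.5 mm and 10.7 degrees, less where a joint would pass 70% of its speed; a pose out of reach is approached as far as the arm can. A call with a gripper value outside its range is refused whole. The fingers move at their own pace and stop on an object; "grip_force" is the grip in N (left out, the last holds). Time passes only in rows, so rows that repeat a pose let the fingers close, or fill a call up. It gives the time, the measured TCP pose, the force and the opening at its end, in the units of the state.
- bot.state(): the state, without advancing time (a new reading comes with each control period).
- cams.camera(name): name is "scene" or "top" or "wrist"; returns a dict with "pixels" (400x640x3 uint8, red, green, blue), "depth" (400x640 float32, m along the optical axis (not along the pixel's ray), 0 where there is no reading), "camera_matrix" (3x3 intrinsics, pixels), "eye" and "orientation" of the camera in the world; the wrist camera has in their place "tool_from_camera" (4x4, takes a point from camera to tool coordinates, whose origin is the TCP and whose axes are the flange's). Camera axes: x right, y up, looking along -z (the intrinsics and any distortion apply to the point x, -y, -z); pixel columns grow to the right and rows downward; lengths in m; the calibration is good to about 2 mm. A picture is of the moment at which its call begins: read the wrist's pose just before it.
- workorder.finish_job(): hands the job in, once; it reports no verdict.
The state is a dict: "clock": time; "joint_positions": joint angles; "dq": joint speeds; "joint_efforts": joint torques, N m; "eef_pos": TCP position; "ee_rot": TCP orientation; "ft_force": force on the tool from outside, world axes, zero at the start; "ft_torque": the same for the moment, N m; "grip_width": finger opening in m.
Only numpy, scipy, OpenCV 4.12 (cv2) and the standard library are available. Lean on these libraries where they do the work, as an engineer would, in place of code of your own. Each camera call takes 0.05 s, during which the arm holds its last target. There are 200 camera calls.

## Working session

There is one attempt and no reset: what is moved stays moved. The work goes in short steps, Python scripts to look and compute and a tool call to move; the robot and the scene stay as the last step left them, time stands still between calls to the robot, and variables do not carry over. Pictures are saved under pics/ and viewed, about 8 in all and at most 12, crops included, and the job is handed in when it is done.

Besides the shell and the picture viewer there is one more tool, called after ">>>" as name([rows], argument=value, ...), one row to a line, values as JSON. apply_moves: Moves the arm, as the interface text tells. Its arguments: {"type":"object","properties":{"deltas":{"type":"array","items":{"type":"object","properties":{"xyz":{"type":"array","items":{"type":"number"}},"spin":{"type":"number"},"claw":{"type":"number"}}}},"grip_force":{"type":"number"}},"required":["deltas"]}

```bash
mkdir -p pics; ls
cat > h.py <<'E'
import numpy as np, cv2
from scipy.spatial.transform import Rotation as R
from rig import bot, cams, workorder
def shot(name):
    s=bot.state(); c=cams.camera(name)
    if name=="wrist":
        T=np.eye(4);T[:3,:3]=R.from_quat(s["ee_rot"]).as_matrix();T[:3,3]=s["eef_pos"]
        c["T"]=T@np.array(c["tool_from_camera"])
    else:
        o=np.array(c["orientation"]);T=np.eye(4)
        T[:3,:3]=R.from_quat(o).as_matrix() if o.size==4 else o
        T[:3,3]=c["eye"];c["T"]=T
    return c
def cloud(c):
    K=np.array(c["camera_matrix"]);d=c["depth"]
    v,u=np.mgrid[:d.shape[0],:d.shape[1]]
    P=np.stack([(u-K[0,2])/K[0,0]*d,-(v-K[1,2])/K[1,1]*d,-d],-1)
    return P@c["T"][:3,:3].T+c["T"][:3,3]
def save(c,n,crop=None,f=1):
    im=c["pixels"][...,::-1]
    if crop: im=im[crop[1]:crop[3],crop[0]:crop[2]]
    cv2.imwrite("pics/"+n,cv2.resize(im,None,fx=f,fy=f,interpolation=cv2.INTER_CUBIC))
E
python3 - <<'E'
from h import *
print(bot.state())
for n in("top","scene"):
    c=shot(n);print(n,c["camera_matrix"],c["eye"],c["orientation"],c.keys())
    save(c,n+"0.png",None,1.25);np.savez(n+"0.npz",P=cloud(c),im=c["pixels"])
E
```

```text
pics
{'clock': 0.0, 'joint_positions': array([-1.28645560e+00,  4.94190538e-01,  1.34610941e+00, -2.46708639e-05,
        1.30248656e+00, -9.55043004e-02]), 'dq': array([-0.00107859, -0.00129705, -0.00039932,  0.00070439, -0.00089011,
        0.00098841]), 'joint_efforts': array([-1.95356952e-03, -8.78829432e+01, -3.81852579e+01,  7.05677737e-02,
        5.31031250e-02, -9.07337949e-05]), 'eef_pos': array([ 0.23163298, -0.58012727,  0.23534103]), 'ee_rot': array([ 9.82018072e-01,  1.88785989e-01, -6.81163500e-05, -5.93148333e-04]), 'ft_force': array([-0.85074558,  0.06606924,  0.44573326]), 'ft_torque': array([ 0.01708744, -0.01160315, -0.00514322]), 'grip_width': 0.09105708363769024}
top [[386.71772213   0.         317.90413393]
 [  0.         386.71772213 199.91147094]
 [  0.           0.           1.        ]] [ 0.42731784 -0.01410588  1.45295661] [-0.03329262  0.02854167  0.71111405 -0.70170777] dict_keys(['pixels', 'depth', 'camera_matrix', 'eye', 'orientation', 'T'])
scene [[398.3849141    0.         323.16587511]
 [  0.         398.3849141  209.72049282]
 [  0.           0.           1.        ]] [ 1.05047637 -0.5632627   0.88596166] [0.34898128 0.13888599 0.32642186 0.86739352] dict_keys(['pixels', 'depth', 'camera_matrix', 'eye', 'orientation', 'T'])
```

View pics/top0.png

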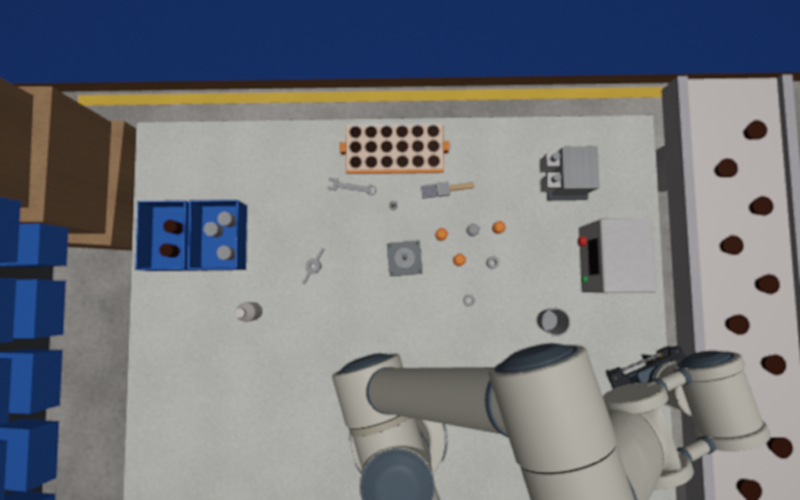

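View pics/scene0.png

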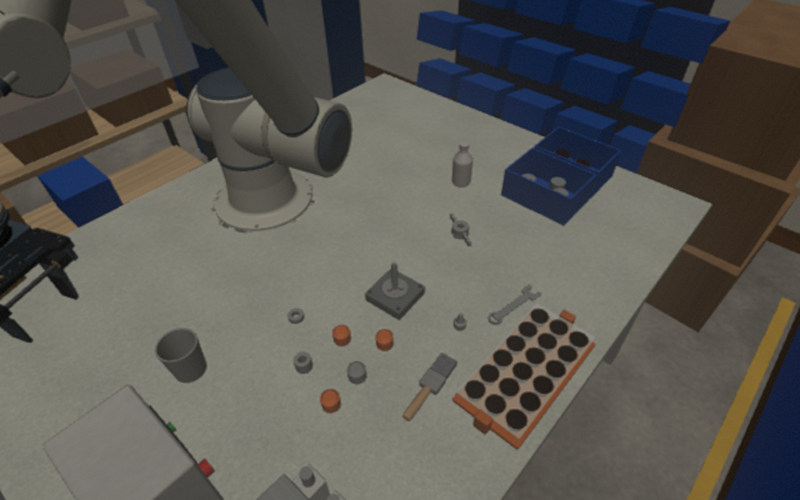

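Top view (1.25× pixels):
- Stirrer: (314,266). Drive stand: (404,258).
- Cap candidates: grey (473,230), and orange look-alikes at (441,234), (459,259), (499,227).
- Ring candidates: (492,262), which is taller in the scene view, and (468,300).

The grey one at (473,230) is the cap. I'll check the heights next.

Run:
```python
from h import *
for n in("top","scene"):
    z=np.load(n+"0.npz");P=z["P"];im=z["im"]
    ok=(P[...,0]>.25)&(P[...,0]<.8)&(abs(P[...,1])<.55)
    print(n,"bench z",np.median(P[ok][:,2]))
    m=(ok&(P[...,2]>.007)).astype(np.uint8)
    k,l,st,_=cv2.connectedComponentsWithStats(m)
    for i in range(1,k):
        if st[i,4]<8: continue
        q=P[l==i];hi=q[:,2].max();t=q[q[:,2]>hi-.008]
        print(st[i,:5],"top",t.mean(0).round(3),"mid xy",((q.min(0)+q.max(0))/2).round(3)[:2],"ext",np.ptp(q,0).round(3),im[l==i].mean(0).round())
```

```text
top bench z 0.0014609786614692144
[ 431  124   44   36 1326] top [ 0.427 -0.014  1.453] mid xy [ 0.614 -0.282] ext [0.373 0.536 1.444] [111. 112. 113.]
[276 133  79   6 238] top [ 0.427 -0.014  1.453] mid xy [0.614 0.003] ext [0.373 0.295 1.446] [181. 131.  95.]
[313 134  14   1  14] top [ 0.799 -0.014  0.036] mid xy [ 0.799 -0.015] ext [0.002 0.049 0.009] [185. 164. 147.]
[336 145  43  15 349] top [ 0.427 -0.014  1.453] mid xy [ 0.594 -0.124] ext [0.333 0.221 1.445] [136. 130. 125.]
[261 147   9   4  12] top [ 0.427 -0.014  1.453] mid xy [0.593 0.097] ext [0.331 0.222 1.446] [143. 144. 143.]
[271 147   6   2   8] top [0.756 0.16  0.009] mid xy [0.756 0.161] ext [0.005 0.019 0.004] [140. 142. 144.]
[280 146  10   6  25] top [0.749 0.121 0.009] mid xy [0.752 0.119] ext [0.02  0.034 0.004] [141. 142. 143.]
[296 147   6   4   8] top [0.75  0.067 0.01 ] mid xy [0.75  0.066] ext [0.012 0.019 0.004] [150. 151. 149.]
[291 151   6   4  10] top [0.737 0.085 0.01 ] mid xy [0.736 0.085] ext [0.011 0.019 0.006] [134. 135. 136.]
[ 161  159   37   57 1154] top [ 0.427 -0.014  1.453] mid xy [0.565 
[... 3937 characters left out ...]
35 0.034 0.026] [85. 85. 80.]
[322 282  44  55 756] top [ 0.741 -0.148  0.019] mid xy [ 0.738 -0.158] ext [0.049 0.161 0.017] [96. 89. 80.]
[278 289  16  18 221] top [ 0.615 -0.233  0.033] mid xy [ 0.615 -0.231] ext [0.039 0.037 0.03 ] [88. 88. 83.]
[105 308  12  14  14] top [ 0.449 -0.549  0.165] mid xy [ 0.449 -0.549] ext [0.044 0.001 0.005] [102. 100.  92.]
[256 311  17  19 246] top [ 0.621 -0.309  0.033] mid xy [ 0.622 -0.309] ext [0.036 0.037 0.031] [119.  73.  50.]
[117 323  56  65 289] top [ 0.548 -0.549  0.165] mid xy [ 0.536 -0.541] ext [0.164 0.017 0.123] [83. 64. 57.]
[ 206  371   69   29 1046] top [ 0.754 -0.449  0.14 ] mid xy [ 0.755 -0.475] ext [0.09  0.087 0.092] [99. 98. 93.]
```

```bash
cat >> h.py <<'E'
def go(x,y,z,t,s=None):
    """world TCP target & tool-x heading t -> tool-axis shift in mm and spin"""
    s=s or bot.state();M=R.from_quat(s["ee_rot"]).as_matrix();t0=np.arctan2(M[1,0],M[0,0])
    d=M.T@(np.array([x,y,z])-s["eef_pos"])*1000
    print("xyz",d.round(1),"spin",round((t0-t+np.pi)%(2*np.pi)-np.pi,3),"| now",s["eef_pos"].round(4),"t",round(t0,3),"clk",s["clock"],"w",round(s["grip_width"]*1e3,1),"F",s["ft_force"].round(1),"q6",round(s["joint_positions"][5],2))
E
python3 - <<'E'
from h import *
c=shot("wrist");print(c["tool_from_camera"],c["camera_matrix"])
P=np.load("scene0.npz")["P"].reshape(-1,3)
q=P[(abs(P[:,0]-.512)<.08)&(abs(P[:,1]-.246)<.08)&(P[:,2]>.012)&(P[:,2]<.035)]
C=np.cov(q[:,:2].T);w,v=np.linalg.eigh(C);print(len(q),q.mean(0),np.arctan2(v[1,1],v[0,1]))
go(.532,-.027,.24,2.6); go(.512,.246,.2,2.6)
E
```

```text
[[-9.55690050e-04  9.70882062e-01  2.39556065e-01  6.64697068e-02]
 [ 9.99999520e-01  9.79762429e-04  1.86003366e-05 -1.89675891e-04]
 [-2.16649299e-04  2.39555968e-01 -9.70882532e-01 -1.47338223e-01]
 [ 0.00000000e+00  0.00000000e+00  0.00000000e+00  1.00000000e+00]] [[346.88033785   0.         321.74474082]
 [  0.         346.88033785 196.6342391 ]
 [  0.           0.           1.        ]]
192 [0.51533442 0.24297606 0.02324363] 2.607739205915879
xyz [ 484.  -402.5   -4.1] spin -2.22 | now [ 0.2316 -0.5802  0.2355] t 0.38 clk 0.15 w 91.1 F [ 0.7 -0.3  0.2] q6 -0.1
xyz [ 566.7 -663.4   36.1] spin -2.22 | now [ 0.2316 -0.5802  0.2355] t 0.38 clk 0.15 w 91.1 F [ 0.7 -0.3  0.2] q6 -0.1
```

>>> apply_moves([
  {"xyz": [484, -402, -20], "spin": -2.22, "claw": 91},
  {"xyz": [484, -402, -20], "spin": -2.22, "claw": 91},
  {"xyz": [484, -402, -20], "spin": -2.22, "claw": 91},
  {"xyz": [484, -402, -20], "spin": -2.22, "claw": 91},
  {"xyz": [484, -402, -20], "spin": -2.22, "claw": 91},
  {"xyz": [484, -402, -20], "spin": -2.22, "claw": 91},
  {"xyz": [484, -402, -20], "spin": -2.22, "claw": 91},
  {"xyz": [484, -402, -20], "spin": -2.22, "claw": 91},
])

```text
clock: 1.15
eef_pos: [0.471, -0.1395, 0.2519]
ee_rot: [0.587, 0.809, 0.0, 0.0]
ft_force: [1.8, -1.3, -0.7]
grip_width: 0.0908
```

Run:
```python
from h import *
c=shot("wrist");P=cloud(c);np.savez("w1.npz",P=P,im=c["pixels"]);save(c,"w1.png")
m=(P[...,2]>.085)&(P[...,2]<.13)&(abs(P[...,0]-.532)<.03)&(abs(P[...,1]+.027)<.03)
q=P[m];print(len(q),q[:,2].max(), (q.min(0)+q.max(0))/2,np.ptp(q,0))
t=q[q[:,2]>q[:,2].max()-.004];print("tip",t.mean(0),len(t))
f=P[(P[...,2]>.031)&(P[...,2]<.038)&(np.hypot(P[...,0]-.532,P[...,1]+.027)<.036)];print("flange",(f.min(0)+f.max(0))/2,np.ptp(f,0))
go(.514,.246,.13,2.608)
```

```text
342 0.1151444049107378 [ 0.5279632  -0.02647159  0.10028763] [0.01375145 0.0135848  0.02971355]
tip [ 0.52785564 -0.02661226  0.11300145] 82
flange [ 0.52799415 -0.02626252  0.03451052] [0.05908906 0.0595531  0.00695587]
xyz [346.1 160.5 123.1] spin -0.709 | now [ 0.4736 -0.1336  0.2522] t 1.899 clk 1.2 w 90.9 F [-1.2  6.7  0.9] q6 -0.73
```

>>> apply_moves([
  {"xyz": [346, 160, 100], "spin": -0.709, "claw": 91},
  {"xyz": [346, 160, 100], "spin": -0.709, "claw": 91},
  {"xyz": [346, 160, 100], "spin": -0.709, "claw": 91},
  {"xyz": [346, 160, 100], "spin": -0.709, "claw": 91},
  {"xyz": [346, 160, 100], "spin": -0.709, "claw": 91},
  {"xyz": [346, 160, 100], "spin": -0.709, "claw": 91},
  {"xyz": [346, 160, 100], "spin": -0.709, "claw": 91},
  {"xyz": [346, 160, 100], "spin": -0.709, "claw": 91},
])

```text
clock: 2.2
eef_pos: [0.5173, 0.2374, 0.1513]
ee_rot: [0.272, 0.962, -0.0, -0.0]
ft_force: [0.6, -0.6, 0.4]
grip_width: 0.0913
```

Run:
```python
from h import *
c=shot("wrist");P=cloud(c);np.savez("w2.npz",P=P,im=c["pixels"]);save(c,"w2.png")
m=(P[...,2]>.005)&(P[...,2]<.033)&(np.hypot(P[...,0]-.514,P[...,1]-.246)<.075)
q=P[m];C=np.cov(q[:,:2].T);w,v=np.linalg.eigh(C);print(len(q),q[:,2].max(),"pca",np.arctan2(v[1,1],v[0,1]))
h=q[q[:,2]>.0255];print("hub",(h.min(0)+h.max(0))/2,np.ptp(h,0),h.mean(0))
b=q[np.abs((q[:,:2]-h[:,:2].mean(0))@v[:,1])>.03]; 
print("blades z",np.percentile(b[:,2],[5,50,95]))
pj=(q[:,:2]-h[:,:2].mean(0))@v;print(pj.min(0),pj.max(0))
go(.514,.246,.029,2.608)
```

```text
3040 0.028997140978365366 pca 2.6261302175587713
hub [0.50886855 0.24591067 0.02724909] [0.04280294 0.04244544 0.0034961 ] [0.50853252 0.24625602 0.02656284]
blades z [0.019235   0.02041534 0.02158733]
[-0.02164817 -0.06164615] [0.02111114 0.06025592]
xyz [  7.9   6.5 122.7] spin -0.019 | now [0.5174 0.2364 0.1517] t 2.589 clk 2.25 w 91.1 F [-0.1  0.2 -0.3] q6 -0.69
```

View pics/w2.png

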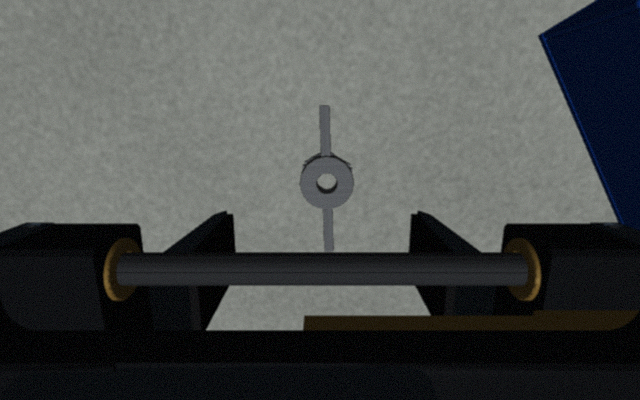

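Wrist view: the stirrer hub is at pixel (326,181), with blades running from (324,105) to (329,250). Heights come out at 28 mm for the hub top and about 21 mm for the blades, which matches. I'll grasp across the hub.

>>> apply_moves([
  {"xyz": [12, 4, 60], "spin": -0.033, "claw": 80},
  {"xyz": [12, 4, 100], "spin": -0.033, "claw": 70},
  {"xyz": [12, 4, 122], "spin": -0.033, "claw": 65},
  {"xyz": [12, 4, 122], "spin": -0.033, "claw": 65},
  {"xyz": [12, 4, 122], "spin": -0.033, "claw": 38},
  {"xyz": [12, 4, 122], "spin": -0.033, "claw": 38},
  {"xyz": [12, 4, 122], "spin": -0.033, "claw": 38},
  {"xyz": [12, 4, 122], "spin": -0.033, "claw": 38},
], grip_force=30)

```text
clock: 3.25
eef_pos: [0.5101, 0.2465, 0.0309]
ee_rot: [0.257, 0.966, 0.0, 0.001]
ft_force: [-0.6, -3.0, 9.9]
grip_width: 0.0439
```

Run:
```python
from h import *
go(.5095,.246,.029,2.622)
go(.49,-.027,.24,2.622)
```

```text
xyz [ 0.3 -0.8  1.9] spin -0.0 | now [0.5101 0.2465 0.0309] t 2.622 clk 3.25 w 43.9 F [-0.6 -3.   9.9] q6 -0.71
xyz [-118.7 -247.2 -209.2] spin -0.0 | now [0.5101 0.2465 0.0309] t 2.622 clk 3.25 w 43.9 F [-0.6 -3.   9.9] q6 -0.71
```

>>> apply_moves([
  {"xyz": [0, 0, -60], "spin": 0, "claw": 38},
  {"xyz": [-20, -20, -120], "spin": 0, "claw": 38},
  {"xyz": [-60, -58, -160], "spin": 0, "claw": 38},
  {"xyz": [-100, -98, -190], "spin": 0, "claw": 38},
  {"xyz": [-140, -138, -209], "spin": 0, "claw": 38},
  {"xyz": [-180, -177, -209], "spin": 0, "claw": 38},
  {"xyz": [-222, -218, -209], "spin": 0, "claw": 38},
  {"xyz": [-263, -258, -209], "spin": 0, "claw": 38},
])

```text
clock: 4.25
eef_pos: [0.6096, -0.1099, 0.2393]
ee_rot: [0.257, 0.966, 0.0, 0.0]
ft_force: [0.7, -0.1, -3.0]
grip_width: 0.0434
```

>>> apply_moves([
  {"xyz": [0, 0, 0], "spin": 0, "claw": 38},
  {"xyz": [0, 0, 0], "spin": 0, "claw": 38},
  {"xyz": [0, 0, 0], "spin": 0, "claw": 38},
  {"xyz": [0, 0, 0], "spin": 0, "claw": 38},
  {"xyz": [0, 0, 0], "spin": 0, "claw": 38},
  {"xyz": [0, 0, 0], "spin": 0, "claw": 38},
  {"xyz": [0, 0, 0], "spin": 0, "claw": 38},
  {"xyz": [0, 0, 0], "spin": 0, "claw": 38},
])

```text
clock: 5.25
eef_pos: [0.6096, -0.108, 0.2388]
ee_rot: [0.257, 0.966, -0.0, -0.0]
ft_force: [-0.9, 0.2, -3.0]
grip_width: 0.0439
```

Run:
```python
from h import *
c=shot("wrist");P=cloud(c);np.savez("w3.npz",P=P,im=c["pixels"]);save(c,"w3.png")
s=bot.state()
m=(P[...,2]>.085)&(P[...,2]<.13)&(abs(P[...,0]-.53)<.03)&(abs(P[...,1]+.027)<.03)
q=P[m];print(len(q),q[:,2].max(), (q.min(0)+q.max(0))/2,np.ptp(q,0))
t=q[q[:,2]>q[:,2].max()-.004];print("tip",t.mean(0),len(t))
f=P[(P[...,2]>.031)&(P[...,2]<.038)&(np.hypot(P[...,0]-.53,P[...,1]+.027)<.036)];print("flange",(f.min(0)+f.max(0))/2,np.ptp(f,0))
# held hub: points in tool frame
T=np.eye(4);M=R.from_quat(s["ee_rot"]).as_matrix()
L=(P-s["eef_pos"])@M
k=(L[...,2]<.035)&(L[...,2]>-.01)&(abs(L[...,1])<.03)&(abs(L[...,0])<.08)&(c["depth"]>0)
l=L[k];print("held",len(l),np.percentile(l,[1,50,99],axis=0).round(4))
hub=l[l[:,2]<.008];print("hubtop",len(hub),hub.min(0).round(4),hub.max(0).round(4))
print("blade tip x", l[np.abs(l[:,1])<.004][:,0].max())
go(.53,-.027,.15,2.622,s)
```

```text
340 0.11531030871781262 [ 0.52854253 -0.02655116  0.10039194] [0.01339729 0.01361689 0.02983674]
tip [ 0.52859594 -0.02647722  0.11318087] 91
flange [ 0.52826267 -0.02650571  0.03451091] [0.05941795 0.05956739 0.00695063]
held 7025 [[-0.031  -0.0283 -0.0089]
 [ 0.0163 -0.0007  0.0056]
 [ 0.0602  0.0282  0.0297]]
hubtop 3965 [-0.0206 -0.03   -0.01  ] [0.0324 0.03   0.008 ]
blade tip x 0.061727086559542434
xyz [109.3  30.8  88.8] spin -0.0 | now [ 0.6096 -0.108   0.2388] t 2.622 clk 5.3 w 43.5 F [ 0.1 -0.2 -3.1] q6 -1.32
```

View pics/w3.png

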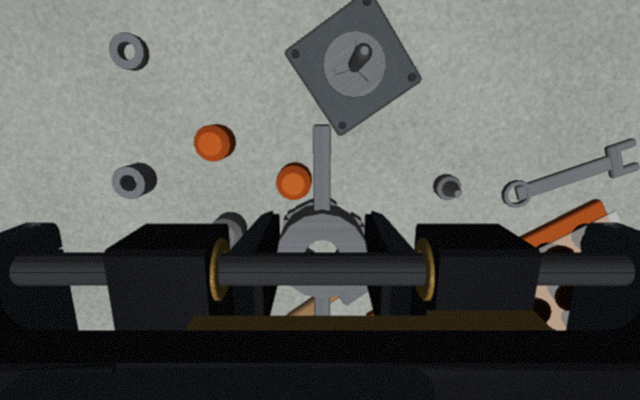

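Wrist view: the spindle is at pixel (362,52) and the held stirrer is centred. The wrist measurement puts the spindle at (0.5285,-0.0265), with the tip at 115 mm and the flange at about 35 mm, which agrees with the description. Moving over it and lowering.

>>> apply_moves([
  {"xyz": [55, 15, 40], "spin": 0, "claw": 38},
  {"xyz": [110, 30, 78], "spin": 0, "claw": 38},
  {"xyz": [110, 30, 78], "spin": 0, "claw": 38},
  {"xyz": [110, 30, 90], "spin": 0, "claw": 38},
  {"xyz": [110, 30, 105], "spin": 0, "claw": 38},
  {"xyz": [110, 30, 120], "spin": 0, "claw": 38},
  {"xyz": [110, 30, 130], "spin": 0, "claw": 38},
  {"xyz": [110, 30, 140], "spin": 0, "claw": 38},
])

```text
clock: 6.3
eef_pos: [0.5293, -0.0275, 0.0981]
ee_rot: [0.257, 0.966, -0.0, 0.0]
ft_force: [0.0, 0.5, -2.0]
grip_width: 0.0434
```

Run:
```python
from h import *
go(.529,-.0267,.073,2.622);s=bot.state();print(s["ft_torque"].round(2))
```

```text
xyz [ 0.6  0.6 25.1] spin -0.0 | now [ 0.5293 -0.0275  0.0981] t 2.622 clk 6.3 w 43.4 F [ 0.   0.5 -2. ] q6 -1.22
[ 0.32 -0.1   0.  ]
```

>>> apply_moves([
  {"xyz": [0.5, 0.5, 8], "spin": 0, "claw": 38},
  {"xyz": [0.5, 0.5, 15], "spin": 0, "claw": 38},
  {"xyz": [0.5, 0.5, 20], "spin": 0, "claw": 38},
  {"xyz": [0.5, 0.5, 22], "spin": 0, "claw": 38},
  {"xyz": [0.5, 0.5, 24], "spin": 0, "claw": 38},
  {"xyz": [0.5, 0.5, 26], "spin": 0, "claw": 38},
  {"xyz": [0.5, 0.5, 27], "spin": 0, "claw": 38},
  {"xyz": [0.5, 0.5, 27], "spin": 0, "claw": 38},
])

```text
clock: 7.3
eef_pos: [0.529, -0.0266, 0.0727]
ee_rot: [0.257, 0.966, 0.0, 0.0]
ft_force: [-5.2, 0.1, 17.1]
grip_width: 0.0437
```

Resting on the dogs: TCP at 72.7 mm, 73 expected, with 17 N of press. Now I'll search in angle while pressing lightly.

>>> apply_moves([
  {"xyz": [0, 0, 0], "spin": 0.06, "claw": 38},
  {"xyz": [0, 0, 0], "spin": 0.12, "claw": 38},
  {"xyz": [0, 0, 0], "spin": 0.18, "claw": 38},
  {"xyz": [0, 0, 0], "spin": 0.24, "claw": 38},
  {"xyz": [0, 0, 0], "spin": 0.3, "claw": 38},
  {"xyz": [0, 0, 0], "spin": 0.36, "claw": 38},
  {"xyz": [0, 0, 0], "spin": 0.42, "claw": 38},
  {"xyz": [0, 0, 0], "spin": 0.48, "claw": 38},
])

```text
clock: 8.3
eef_pos: [0.5296, -0.0268, 0.0728]
ee_rot: [0.48, 0.877, 0.0, 0.001]
ft_force: [-2.1, 0.1, 13.6]
grip_width: 0.0434
```

>>> apply_moves([
  {"xyz": [0, 0, 0], "spin": 0.06, "claw": 38},
  {"xyz": [0, 0, 0], "spin": 0.12, "claw": 38},
  {"xyz": [0, 0, 0], "spin": 0.18, "claw": 38},
  {"xyz": [0, 0, 0], "spin": 0.24, "claw": 38},
  {"xyz": [0, 0, 0], "spin": 0.3, "claw": 38},
  {"xyz": [0, 0, 0], "spin": 0.36, "claw": 38},
  {"xyz": [0, 0, 0], "spin": 0.42, "claw": 38},
  {"xyz": [0, 0, 0], "spin": 0.48, "claw": 38},
])

```text
clock: 9.3
eef_pos: [0.5298, -0.0268, 0.0728]
ee_rot: [0.675, 0.738, 0.001, 0.001]
ft_force: [-0.1, -0.3, 13.8]
grip_width: 0.0438
```

Run:
```python
from h import *
go(.529,-.0267,.071,1.6);s=bot.state();print(s["ft_torque"].round(2))
```

```text
xyz [ 0.2 -0.8  1.8] spin 0.06 | now [ 0.5298 -0.0268  0.0728] t 1.66 clk 9.3 w 43.8 F [-0.1 -0.3 13.8] q6 -0.25
[-0.16  0.12  0.13]
```

>>> apply_moves([
  {"xyz": [0, 0, 0.5], "spin": 0.06, "claw": 38},
  {"xyz": [0, 0, 0.5], "spin": 0.12, "claw": 38},
  {"xyz": [0, 0, 0.5], "spin": 0.18, "claw": 38},
  {"xyz": [0, 0, 0.5], "spin": 0.24, "claw": 38},
  {"xyz": [0, 0, 0.5], "spin": 0.3, "claw": 38},
  {"xyz": [0, 0, 0.5], "spin": 0.36, "claw": 38},
  {"xyz": [0, 0, 0.5], "spin": 0.42, "claw": 38},
  {"xyz": [0, 0, 0.5], "spin": 0.48, "claw": 38},
])

```text
clock: 10.3
eef_pos: [0.5295, -0.027, 0.0727]
ee_rot: [0.831, 0.556, 0.001, 0.001]
ft_force: [-5.2, -3.0, 23.1]
grip_width: 0.0435
```

>>> apply_moves([
  {"xyz": [0, 0, 0], "spin": 0.06, "claw": 38},
  {"xyz": [0, 0, 0], "spin": 0.12, "claw": 38},
  {"xyz": [0, 0, 0], "spin": 0.18, "claw": 38},
  {"xyz": [0, 0, 0], "spin": 0.24, "claw": 38},
  {"xyz": [0, 0, 0], "spin": 0.3, "claw": 38},
  {"xyz": [0, 0, 0], "spin": 0.36, "claw": 38},
  {"xyz": [0, 0, 0], "spin": 0.42, "claw": 38},
  {"xyz": [0, 0, 0], "spin": 0.48, "claw": 38},
])

```text
clock: 11.3
eef_pos: [0.5291, -0.027, 0.0727]
ee_rot: [0.939, 0.343, 0.001, 0.001]
ft_force: [-6.7, -3.8, 25.9]
grip_width: 0.0432
```

Run:
```python
from h import *
go(.529,-.0267,.071,1.6);s=bot.state();print(s["ft_torque"].round(2))
```

```text
xyz [ 0.1 -0.3  1.7] spin -0.9 | now [ 0.5291 -0.027   0.0727] t 0.7 clk 11.3 w 43.2 F [-6.7 -3.8 25.9] q6 0.71
[-0.66  1.37  0.23]
```

>>> apply_moves([
  {"xyz": [0, 0, -0.7], "spin": 0.06, "claw": 38},
  {"xyz": [0, 0, -0.7], "spin": 0.12, "claw": 38},
  {"xyz": [0, 0, -0.7], "spin": 0.18, "claw": 38},
  {"xyz": [0, 0, -0.7], "spin": 0.24, "claw": 38},
  {"xyz": [0, 0, -0.7], "spin": 0.3, "claw": 38},
  {"xyz": [0, 0, -0.7], "spin": 0.36, "claw": 38},
  {"xyz": [0, 0, -0.7], "spin": 0.42, "claw": 38},
  {"xyz": [0, 0, -0.7], "spin": 0.48, "claw": 38},
])

```text
clock: 12.3
eef_pos: [0.5296, -0.0268, 0.0728]
ee_rot: [0.994, 0.11, 0.001, 0.0]
ft_force: [0.7, -1.4, 6.5]
grip_width: 0.0436
```

Run:
```python
from h import *
go(.529,-.0267,.071,1.6);s=bot.state();print(s["ft_torque"].round(2))
c=shot("wrist");save(c,"w4.png")
```

```text
xyz [-0.6 -0.3  1.8] spin -1.38 | now [ 0.5296 -0.0268  0.0728] t 0.22 clk 12.3 w 43.6 F [ 0.7 -1.4  6.5] q6 1.19
[-0.18  0.09  0.08]
```

No drop after 2.4 rad gripped: the pressed search may have dragged the spindle or passed the window. I'll let go, cage the hub loosely and turn it back by pushing the blades, so it can fall by its own weight.

>>> apply_moves([
  {"xyz": [0, 0, 0], "spin": 0, "claw": 49},
  {"xyz": [0, 0, 2], "spin": 0, "claw": 49},
  {"xyz": [0, 0, 4], "spin": -0.14, "claw": 49},
  {"xyz": [0, 0, 4], "spin": -0.28, "claw": 49},
  {"xyz": [0, 0, 4], "spin": -0.42, "claw": 49},
  {"xyz": [0, 0, 4], "spin": -0.56, "claw": 49},
  {"xyz": [0, 0, 4], "spin": -0.7, "claw": 49},
  {"xyz": [0, 0, 4], "spin": -0.8, "claw": 49},
])

```text
clock: 13.35
eef_pos: [0.5288, -0.0266, 0.0678]
ee_rot: [0.871, 0.491, -0.0, -0.0]
ft_force: [-0.5, 0.3, 0.3]
grip_width: 0.0492
```

```bash
cat >> h.py <<'E'
def hub(fn=None):
    c=shot("wrist");P=cloud(c);x,y=.5285,-.0265
    r=np.hypot(P[...,0]-x,P[...,1]-y);ok=c["depth"]>0
    a=P[ok&(r>.0105)&(r<.019)&(P[...,2]>.045)&(P[...,2]<.085)]
    b=P[ok&(r>.028)&(r<.060)&(P[...,2]>.0385)&(P[...,2]<.075)]
    print("hub top z",np.percentile(a[:,2],[10,50,90]).round(4),len(a),"tilt",np.linalg.lstsq(np.c_[a[:,:2]-[x,y],np.ones(len(a))],a[:,2],rcond=None)[0].round(3))
    if len(b)>20:print("blade z",np.percentile(b[:,2],[10,50,90]).round(4),len(b),"ang",np.arctan2(*(np.median(b[:,:2],0)-[x,y])[::-1]).round(3))
    if fn: save(c,fn)
E
python3 - <<'E'
from h import *
go(.529,-.0267,.067,1.6);s=bot.state();print(s["ft_torque"].round(2))
hub("w5.png")
E
```

```text
xyz [0.  0.3 0.8] spin -0.574 | now [ 0.5288 -0.0266  0.0678] t 1.026 clk 13.35 w 49.2 F [-0.5  0.3  0.3] q6 0.38
[-0.   -0.01  0.03]
hub top z [0.0677 0.0685 0.0692] 1605 tilt [-0.007 -0.004  0.069]
blade z [0.0539 0.0622 0.0686] 2922 ang 0.292
```

View pics/w5.png

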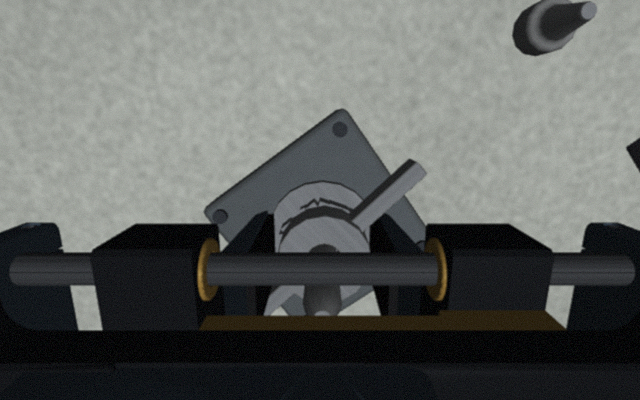

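The hub is still up (top at 69 mm against 63 mm home), level, with a blade by the right pad at (415,165). Turning it back by the blade.

>>> apply_moves([
  {"xyz": [0, 0, 0], "spin": -0.09, "claw": 49},
  {"xyz": [0, 0, 0], "spin": -0.18, "claw": 49},
  {"xyz": [0, 0, 0], "spin": -0.27, "claw": 49},
  {"xyz": [0, 0, 0], "spin": -0.36, "claw": 49},
  {"xyz": [0, 0, 0], "spin": -0.45, "claw": 49},
  {"xyz": [0, 0, 0], "spin": -0.54, "claw": 49},
  {"xyz": [0, 0, 0], "spin": -0.63, "claw": 49},
  {"xyz": [0, 0, 0], "spin": -0.72, "claw": 49},
])

```text
clock: 14.4
eef_pos: [0.5288, -0.0266, 0.0679]
ee_rot: [0.644, 0.765, -0.0, -0.0]
ft_force: [-0.1, 0.1, 0.1]
grip_width: 0.0491
```

Run:
```python
from h import *
go(.529,-.0267,.067,1.6);s=bot.state();print(s["ft_torque"].round(2))
hub("w6.png")
```

```text
xyz [-0.1  0.2  0.9] spin 0.143 | now [ 0.5288 -0.0266  0.0679] t 1.743 clk 14.4 w 49.1 F [-0.1  0.1  0.1] q6 -0.34
[ 0.03 -0.1   0.02]
hub top z [0.0678 0.0685 0.0693] 1566 tilt [0.    0.001 0.069]
blade z [0.0538 0.0623 0.0692] 2775 ang 0.86
```

>>> apply_moves([
  {"xyz": [0, 0, 0], "spin": -0.09, "claw": 49},
  {"xyz": [0, 0, 0], "spin": -0.18, "claw": 49},
  {"xyz": [0, 0, 0], "spin": -0.27, "claw": 49},
  {"xyz": [0, 0, 0], "spin": -0.36, "claw": 49},
  {"xyz": [0, 0, 0], "spin": -0.45, "claw": 49},
  {"xyz": [0, 0, 0], "spin": -0.54, "claw": 49},
  {"xyz": [0, 0, 0], "spin": -0.63, "claw": 49},
  {"xyz": [0, 0, 0], "spin": -0.72, "claw": 49},
])

```text
clock: 15.45
eef_pos: [0.5288, -0.0266, 0.0679]
ee_rot: [0.333, 0.943, -0.0, -0.0]
ft_force: [0.3, -0.2, -0.8]
grip_width: 0.0492
```

Run:
```python
from h import *
go(.529,-.0267,.067,1.6);s=bot.state();print(s["ft_torque"].round(2))
hub("w7.png")
```

```text
xyz [-0.2  0.   0.9] spin 0.862 | now [ 0.5288 -0.0266  0.0679] t 2.462 clk 15.45 w 49.2 F [ 0.3 -0.2 -0.8] q6 -1.05
[-0.02 -0.12 -0.01]
hub top z [0.0678 0.0685 0.0693] 1568 tilt [-0.    -0.003  0.069]
blade z [0.0538 0.0623 0.069 ] 2772 ang 1.674
```

>>> apply_moves([
  {"xyz": [0, 0, 0], "spin": -0.09, "claw": 49},
  {"xyz": [0, 0, 0], "spin": -0.18, "claw": 49},
  {"xyz": [0, 0, 0], "spin": -0.27, "claw": 49},
  {"xyz": [0, 0, 0], "spin": -0.36, "claw": 49},
  {"xyz": [0, 0, 0], "spin": -0.45, "claw": 49},
  {"xyz": [0, 0, 0], "spin": -0.54, "claw": 49},
  {"xyz": [0, 0, 0], "spin": -0.63, "claw": 49},
  {"xyz": [0, 0, 0], "spin": -0.72, "claw": 49},
])

```text
clock: 16.5
eef_pos: [0.5288, -0.0262, 0.0679]
ee_rot: [-0.019, 1.0, 0.0, -0.0]
ft_force: [0.4, 4.4, 0.4]
grip_width: 0.0488
```

Run:
```python
from h import *
go(.529,-.0267,.067,1.6);s=bot.state();print(s["ft_torque"].round(2))
hub("w8.png")
```

```text
xyz [-0.2 -0.5  0.9] spin 1.58 | now [ 0.5288 -0.0262  0.0679] t -3.103 clk 16.5 w 48.8 F [0.4 4.4 0.4] q6 -1.77
[ 1.04 -0.17 -0.28]
hub top z [0.0608 0.0615 0.0623] 1503 tilt [-0.001 -0.004  0.062]
blade z [0.0487 0.0556 0.0691] 2593 ang 2.276
```

It dropped 7 mm (hub top 68.5 → 61.5 mm, level), and the torque now shows it driving the stiff spindle. I'll back off and go to the sleeve.

>>> apply_moves([
  {"xyz": [0, 0, 0], "spin": 0.15, "claw": 55},
  {"xyz": [0, 0, -10], "spin": 0.25, "claw": 55},
  {"xyz": [0, 0, -60], "spin": 0.25, "claw": 55},
  {"xyz": [0, 0, -120], "spin": 0.25, "claw": 55},
  {"xyz": [7, -60, -120], "spin": 0.4, "claw": 55},
  {"xyz": [13, -120, -120], "spin": 0.58, "claw": 55},
  {"xyz": [20, -180, -110], "spin": 0.76, "claw": 55},
  {"xyz": [27, -240, -100], "spin": 0.94, "claw": 55},
])

```text
clock: 17.55
eef_pos: [0.5111, -0.2695, 0.1679]
ee_rot: [0.44, 0.898, -0.0, 0.0]
ft_force: [1.8, -0.6, -1.0]
grip_width: 0.055
```

Run:
```python
from h import *
go(.512,-.287,.15,1.57)
```

```text
xyz [-14.3 -10.   17.9] spin 0.661 | now [ 0.5111 -0.2695  0.1679] t 2.231 clk 17.55 w 55.0 F [ 1.8 -0.6 -1. ] q6 -1.25
```

>>> apply_moves([
  {"xyz": [-14, -10, 18], "spin": 0.17, "claw": 55},
  {"xyz": [-14, -10, 18], "spin": 0.34, "claw": 55},
  {"xyz": [-14, -10, 18], "spin": 0.5, "claw": 55},
  {"xyz": [-14, -10, 18], "spin": 0.66, "claw": 55},
  {"xyz": [-14, -10, 18], "spin": 0.66, "claw": 55},
  {"xyz": [-14, -10, 18], "spin": 0.66, "claw": 55},
  {"xyz": [-14, -10, 18], "spin": 0.66, "claw": 55},
  {"xyz": [-14, -10, 18], "spin": 0.66, "claw": 55},
])

```text
clock: 18.55
eef_pos: [0.5124, -0.2847, 0.15]
ee_rot: [0.703, 0.711, 0.0, 0.0]
ft_force: [0.0, 0.7, 0.1]
grip_width: 0.0552
```

```bash
cat >> h.py <<'E'
def ring(x,y,zlo,zhi,rad=.03,fn=None):
    c=shot("wrist");P=cloud(c);ok=c["depth"]>0
    q=P[ok&(np.hypot(P[...,0]-x,P[...,1]-y)<rad)&(P[...,2]>zlo)&(P[...,2]<zhi)]
    zt=np.percentile(q[:,2],95);t=q[q[:,2]>zt-.003]
    v,_=0,0
    e,_=cv2.minEnclosingCircle((t[:,:2]*1000).astype(np.float32))
    print("top z",zt.round(4),"circle",np.round(e,1),"r",round(_,1),"box",((t.min(0)+t.max(0))/2).round(4),np.ptp(t,0).round(4),len(t),"col",c["pixels"][ok&(np.hypot(P[...,0]-x,P[...,1]-y)<.012)&(P[...,2]>zt-.003)].mean(0).round())
    if fn: save(c,fn)
E
python3 - <<'E'
from h import *
ring(.512,-.287,.008,.045)
go(.512,-.287,.018,1.57)
E
```

```text
top z 0.0295 circle [ 512.4 -288.2] r 17.8 box [ 0.5124 -0.2881  0.0286] [0.0348 0.0348 0.0041] 1129 col [101. 104. 108.]
xyz [ -2.3  -0.4 132. ] spin 0.012 | now [ 0.5124 -0.2847  0.15  ] t 1.582 clk 18.6 w 55.1 F [ 0.7  0.9 -0.2] q6 -0.62
```

>>> apply_moves([
  {"xyz": [-3.4, 0, 50], "spin": 0, "claw": 55},
  {"xyz": [-3.4, 0, 90], "spin": 0, "claw": 55},
  {"xyz": [-3.4, 0, 115], "spin": 0, "claw": 55},
  {"xyz": [-3.4, 0, 122], "spin": 0, "claw": 55},
  {"xyz": [-3.4, 0, 122], "spin": 0, "claw": 30},
  {"xyz": [-3.4, 0, 122], "spin": 0, "claw": 30},
  {"xyz": [-3.4, 0, 122], "spin": 0, "claw": 30},
  {"xyz": [-3.4, 0, 122], "spin": 0, "claw": 30},
], grip_force=25)

```text
clock: 19.6
eef_pos: [0.513, -0.2885, 0.0291]
ee_rot: [0.703, 0.711, 0.0, 0.001]
ft_force: [-1.1, 0.1, 7.0]
grip_width: 0.0361
```

Run:
```python
from h import *
go(.529,-.0267,.18,1.582)
```

```text
xyz [ 261.4   19.1 -151.2] spin -0.0 | now [ 0.513  -0.2885  0.0291] t 1.582 clk 19.6 w 36.1 F [-1.1  0.1  7. ] q6 -0.62
```

>>> apply_moves([
  {"xyz": [0, 0, -50], "spin": 0, "claw": 30},
  {"xyz": [10, 0, -100], "spin": 0, "claw": 30},
  {"xyz": [60, 5, -140], "spin": 0, "claw": 30},
  {"xyz": [110, 8, -151], "spin": 0, "claw": 30},
  {"xyz": [160, 12, -151], "spin": 0, "claw": 30},
  {"xyz": [210, 16, -151], "spin": 0, "claw": 30},
  {"xyz": [250, 19, -151], "spin": 0, "claw": 30},
  {"xyz": [261.5, 19, -151], "spin": 0, "claw": 30},
])

```text
clock: 20.6
eef_pos: [0.5284, -0.0244, 0.1795]
ee_rot: [0.702, 0.712, 0.0, 0.0]
ft_force: [-0.5, -1.0, -1.0]
grip_width: 0.0355
```

>>> apply_moves([
  {"xyz": [0, 0, 0], "spin": 0, "claw": 30},
  {"xyz": [0, 0, 0], "spin": 0, "claw": 30},
  {"xyz": [0, 0, 10], "spin": 0, "claw": 30},
  {"xyz": [0, 0, 18], "spin": 0, "claw": 30},
  {"xyz": [0, 0, 26], "spin": 0, "claw": 30},
  {"xyz": [0, 0, 34], "spin": 0, "claw": 30},
  {"xyz": [0, 0, 42], "spin": 0, "claw": 30},
  {"xyz": [0, 0, 50], "spin": 0, "claw": 30},
])

```text
clock: 21.6
eef_pos: [0.5285, -0.0263, 0.1285]
ee_rot: [0.703, 0.711, 0.0, 0.0]
ft_force: [0.6, -0.8, -1.1]
grip_width: 0.0357
```

Run:
```python
from h import *
go(.529,-.0267,.093,1.582);s=bot.state();print(s["ft_torque"].round(2))
c=shot("wrist");save(c,"w9.png")
```

```text
xyz [-0.4  0.5 35.5] spin -0.0 | now [ 0.5285 -0.0263  0.1285] t 1.582 clk 21.6 w 35.7 F [ 0.6 -0.8 -1.1] q6 -0.17
[-0.   -0.14  0.02]
```

View pics/w9.png

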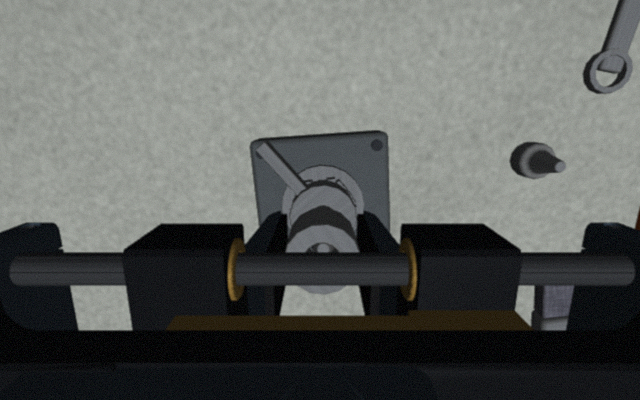

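The sleeve (about (323,245)) is over the spindle, with its bore already past the tip and no side force. Lowering it onto the hub.

>>> apply_moves([
  {"xyz": [-0.3, 0.3, 8], "spin": 0, "claw": 30},
  {"xyz": [-0.3, 0.3, 16], "spin": 0, "claw": 30},
  {"xyz": [-0.3, 0.3, 24], "spin": 0, "claw": 30},
  {"xyz": [-0.3, 0.3, 31], "spin": 0, "claw": 30},
  {"xyz": [-0.3, 0.3, 35], "spin": 0, "claw": 30},
  {"xyz": [-0.3, 0.3, 37], "spin": 0, "claw": 30},
  {"xyz": [-0.3, 0.3, 37.5], "spin": 0, "claw": 30},
  {"xyz": [-0.3, 0.3, 37.5], "spin": 0, "claw": 30},
])

```text
clock: 22.65
eef_pos: [0.5288, -0.0267, 0.0921]
ee_rot: [0.703, 0.711, 0.0, 0.0]
ft_force: [-3.1, 0.5, 9.7]
grip_width: 0.0353
```

>>> apply_moves([
  {"xyz": [0, 0, -1], "spin": 0, "claw": 50},
  {"xyz": [0, 0, -1], "spin": 0, "claw": 55},
  {"xyz": [0, 0, -30], "spin": 0, "claw": 55},
  {"xyz": [0, 0, -85], "spin": 0, "claw": 55},
  {"xyz": [-50, 20, -85], "spin": 0, "claw": 55},
  {"xyz": [-100, 40, -85], "spin": 0, "claw": 55},
  {"xyz": [-155, 61, -80], "spin": 0, "claw": 55},
  {"xyz": [-206, 81, -65], "spin": 0, "claw": 55},
])

```text
clock: 23.65
eef_pos: [0.6131, -0.234, 0.157]
ee_rot: [0.703, 0.711, 0.0, 0.001]
ft_force: [0.2, 0.5, 0.0]
grip_width: 0.055
```

>>> apply_moves([
  {"xyz": [0, 0, 0], "spin": 0, "claw": 55},
  {"xyz": [0, 0, 0], "spin": 0, "claw": 55},
  {"xyz": [0, 0, 0], "spin": 0, "claw": 55},
  {"xyz": [0, 0, 0], "spin": 0, "claw": 55},
  {"xyz": [0, 0, 0], "spin": 0, "claw": 55},
  {"xyz": [0, 0, 0], "spin": 0, "claw": 55},
  {"xyz": [0, 0, 0], "spin": 0, "claw": 55},
  {"xyz": [0, 0, 0], "spin": 0, "claw": 55},
])

```text
clock: 24.65
eef_pos: [0.6121, -0.2318, 0.1565]
ee_rot: [0.703, 0.711, 0.0, -0.0]
ft_force: [-0.6, -0.4, 0.4]
grip_width: 0.0549
```

Run:
```python
from h import *
ring(.612,-.232,.008,.045,fn="w10.png")
go(.612,-.232,.031,1.582)
c=shot("scene");P=cloud(c);x,y=.5315,-.0265
r=np.hypot(P[...,0]-x,P[...,1]-y)
for a in((.0,.006),(.010,.017),(.030,.058)):
    q=P[(r>a[0])&(r<a[1])&(P[...,2]>.04)&(P[...,2]<.14)];print(a,len(q),np.percentile(q[:,2],[5,50,90,98]).round(4))
u=P[(r<.03)&(P[...,2]>.066)&(P[...,2]<.12)];print(u.min(0),u.max(0))
save(c,"s1.png",(260,170,380,260),6)
```

```text
top z 0.0333 circle [ 611.7 -231.6] r 15.3 box [ 0.612  -0.2322  0.0324] [0.03   0.0294 0.0042] 955 col [103. 106. 110.]
xyz [-2.000e-01 -1.000e-01  1.255e+02] spin -0.0 | now [ 0.6121 -0.2318  0.1565] t 1.582 clk 24.7 w 55.1 F [-0.4 -0.1  0.7] q6 -0.46
(0.0, 0.006) 30 [0.0921 0.1047 0.1134 0.1149]
(0.01, 0.017) 122 [0.062  0.0858 0.0938 0.0961]
(0.03, 0.058) 23 [0.0534 0.0567 0.0587 0.059 ]
[ 0.51426273 -0.04289451  0.06645401] [ 0.5500921  -0.00742019  0.11529318]
```

View pics/s1.png

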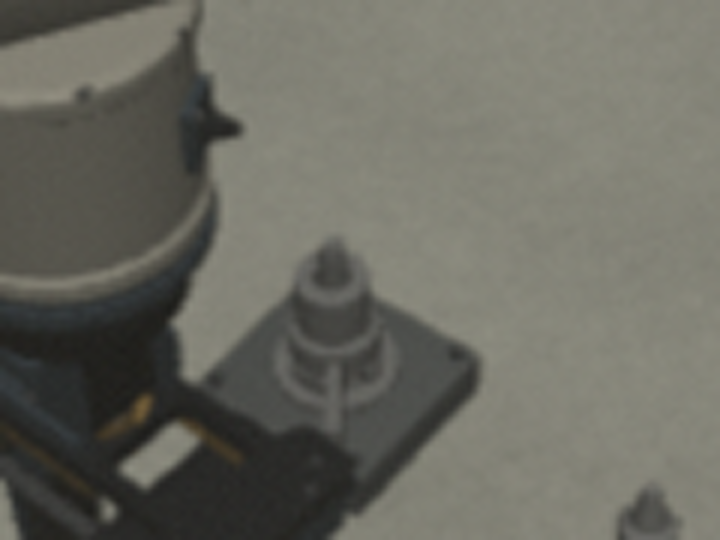

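View pics/w10.png

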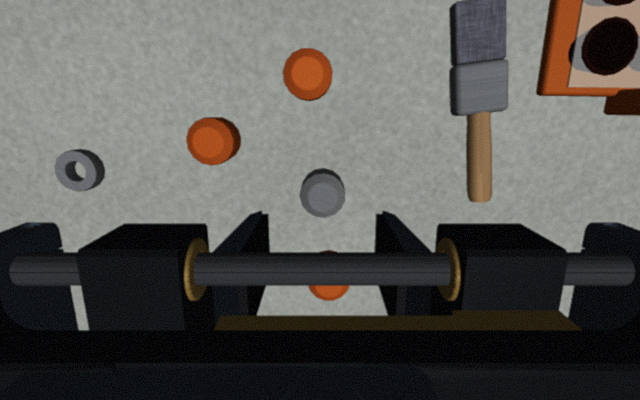

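The scene crop shows the sleeve standing on the hub (top 93–94 mm, blades at 57 mm, both home). In the wrist view the grey cap is at (322,192) between the jaws, with the orange look-alikes at (307,73), (213,140) and (328,282) clear of them. Grasping the grey cap.

>>> apply_moves([
  {"xyz": [-0.2, 0, 50], "spin": 0, "claw": 55},
  {"xyz": [-0.2, 0, 90], "spin": 0, "claw": 55},
  {"xyz": [-0.2, 0, 118], "spin": 0, "claw": 55},
  {"xyz": [-0.2, 0, 126], "spin": 0, "claw": 55},
  {"xyz": [-0.2, 0, 126], "spin": 0, "claw": 32},
  {"xyz": [-0.2, 0, 126], "spin": 0, "claw": 32},
  {"xyz": [-0.2, 0, 126], "spin": 0, "claw": 32},
  {"xyz": [-0.2, 0, 126], "spin": 0, "claw": 32},
])

```text
clock: 25.75
eef_pos: [0.6128, -0.2323, 0.0317]
ee_rot: [0.703, 0.711, 0.0, 0.001]
ft_force: [-1.0, -0.7, 7.9]
grip_width: 0.0375
```

Run:
```python
from h import *
go(.529,-.0267,.18,1.582)
```

```text
xyz [ 206.4  -81.3 -148.6] spin -0.0 | now [ 0.6128 -0.2323  0.0317] t 1.582 clk 25.75 w 37.5 F [-1.  -0.7  7.9] q6 -0.46
```

>>> apply_moves([
  {"xyz": [0, 0, -50], "spin": 0, "claw": 32},
  {"xyz": [5, -2, -100], "spin": 0, "claw": 32},
  {"xyz": [40, -16, -140], "spin": 0, "claw": 32},
  {"xyz": [80, -32, -150], "spin": 0, "claw": 32},
  {"xyz": [120, -47, -150], "spin": 0, "claw": 32},
  {"xyz": [160, -63, -150], "spin": 0, "claw": 32},
  {"xyz": [195, -77, -150], "spin": 0, "claw": 32},
  {"xyz": [206, -81, -150], "spin": 0, "claw": 32},
])

```text
clock: 26.75
eef_pos: [0.5279, -0.0252, 0.181]
ee_rot: [0.703, 0.712, 0.0, -0.0]
ft_force: [0.2, -0.6, -0.9]
grip_width: 0.0378
```

>>> apply_moves([
  {"xyz": [0, 0, 0], "spin": 0, "claw": 32},
  {"xyz": [0, 0, 0], "spin": 0, "claw": 32},
  {"xyz": [0, 0, 8], "spin": 0, "claw": 32},
  {"xyz": [0, 0, 16], "spin": 0, "claw": 32},
  {"xyz": [0, 0, 24], "spin": 0, "claw": 32},
  {"xyz": [0, 0, 32], "spin": 0, "claw": 32},
  {"xyz": [0, 0, 38], "spin": 0, "claw": 32},
  {"xyz": [0, 0, 42], "spin": 0, "claw": 32},
])

```text
clock: 27.75
eef_pos: [0.5288, -0.0269, 0.1381]
ee_rot: [0.703, 0.711, -0.0, -0.0]
ft_force: [-0.7, 0.2, -1.5]
grip_width: 0.0369
```

Run:
```python
from h import *
go(.529,-.0267,.1247,1.582);s=bot.state();print(s["ft_torque"].round(2))
```

```text
xyz [ 0.1  0.2 13.4] spin -0.0 | now [ 0.5288 -0.0269  0.1381] t 1.582 clk 27.75 w 36.9 F [-0.7  0.2 -1.5] q6 -0.17
[-0.02 -0.13  0.01]
```

>>> apply_moves([
  {"xyz": [0, 0, 4], "spin": 0, "claw": 32},
  {"xyz": [0, 0, 8], "spin": 0, "claw": 32},
  {"xyz": [0, 0, 11], "spin": 0, "claw": 32},
  {"xyz": [0, 0, 13], "spin": 0, "claw": 32},
  {"xyz": [0, 0, 14], "spin": 0, "claw": 32},
  {"xyz": [0, 0, 14.5], "spin": 0, "claw": 32},
  {"xyz": [0, 0, 14.5], "spin": 0, "claw": 32},
  {"xyz": [0, 0, 14.5], "spin": 0, "claw": 32},
])

```text
clock: 28.75
eef_pos: [0.5289, -0.0269, 0.1246]
ee_rot: [0.703, 0.711, 0.0, 0.0]
ft_force: [-2.7, 0.9, 11.5]
grip_width: 0.0374
```

Seated: contact at 124.6 mm, 124.7 expected. Releasing and backing off up and to the side for the check.

>>> apply_moves([
  {"xyz": [0, 0, -1], "spin": 0, "claw": 50},
  {"xyz": [0, 0, -1], "spin": 0, "claw": 58},
  {"xyz": [0, 0, -1], "spin": 0, "claw": 58},
  {"xyz": [0, 0, -30], "spin": 0, "claw": 58},
  {"xyz": [0, 0, -80], "spin": 0, "claw": 58},
  {"xyz": [-40, 0, -110], "spin": 0, "claw": 58},
  {"xyz": [-80, -10, -110], "spin": 0, "claw": 58},
  {"xyz": [-120, -20, -110], "spin": 0, "claw": 58},
])

```text
clock: 29.75
eef_pos: [0.51, -0.1483, 0.2344]
ee_rot: [0.703, 0.711, 0.0, 0.0]
ft_force: [0.3, -0.5, -0.4]
grip_width: 0.0576
```

>>> apply_moves([
  {"xyz": [0, 0, 0], "spin": 0, "claw": 58},
  {"xyz": [0, 0, 0], "spin": 0, "claw": 58},
  {"xyz": [0, 0, 0], "spin": 0, "claw": 58},
  {"xyz": [0, 0, 0], "spin": 0, "claw": 58},
  {"xyz": [0, 0, 0], "spin": 0, "claw": 58},
  {"xyz": [0, 0, 0], "spin": 0, "claw": 58},
  {"xyz": [0, 0, 0], "spin": 0, "claw": 58},
  {"xyz": [0, 0, 0], "spin": 0, "claw": 58},
])

```text
clock: 30.75
eef_pos: [0.5102, -0.1471, 0.234]
ee_rot: [0.703, 0.711, 0.0, 0.0]
ft_force: [-0.1, 0.3, -0.1]
grip_width: 0.058
```

Run:
```python
from h import *
s=bot.state();print(s["clock"],s["eef_pos"].round(3),s["ft_force"].round(1))
x,y=.5285,-.0265
c=shot("wrist");P=cloud(c);r=np.hypot(P[...,0]-x,P[...,1]-y);ok=c["depth"]>0
q=P[ok&(r<.03)&(P[...,2]>.1)];t=q[q[:,2]>np.percentile(q[:,2],95)-.003]
print("cap top",np.percentile(q[:,2],95).round(4),((t.min(0)+t.max(0))/2).round(4),np.ptp(t,0).round(4))
b=P[ok&(r>.034)&(r<.058)&(P[...,2]>.0385)&(P[...,2]<.09)];print("blade z",np.percentile(b[:,2],[20,50,90]).round(4),len(b))
for n,p in(("ring",(.404,-.216)),("orange",(.526,-.188)),("orange",(.602,-.137))):
    g=P[ok&(np.hypot(P[...,0]-p[0],P[...,1]-p[1])<.03)&(P[...,2]>.008)]
    if len(g):print(n,((g.min(0)+g.max(0))/2).round(3),len(g))
save(c,"w11.png")
c=shot("scene");P=cloud(c);save(c,"s2.png",(140,140,440,365),2.6)
r=np.hypot(P[...,0]-.5315,P[...,1]+.0265);q=P[(r<.03)&(P[...,2]>.1)&(P[...,2]<.15)];print("scene cap top",np.percentile(q[:,2],95).round(4))
b=P[(r>.034)&(r<.058)&(P[...,2]>.0385)&(P[...,2]<.09)];print("scene blade",np.percentile(b[:,2],[20,50,90]).round(4),len(b))
```

```text
30.75 [ 0.51  -0.147  0.234] [-0.1  0.3 -0.1]
cap top 0.1264 [ 0.5276 -0.0266  0.1255] [0.0301 0.0309 0.0043]
blade z [0.0538 0.0551 0.0563] 561
ring [ 0.399 -0.213  0.011] 316
orange [ 0.522 -0.184  0.131] 1080
orange [ 0.597 -0.133  0.16 ] 4372
scene cap top 0.1277
scene blade [0.0542 0.0562 0.0588] 23
```

View pics/s2.png

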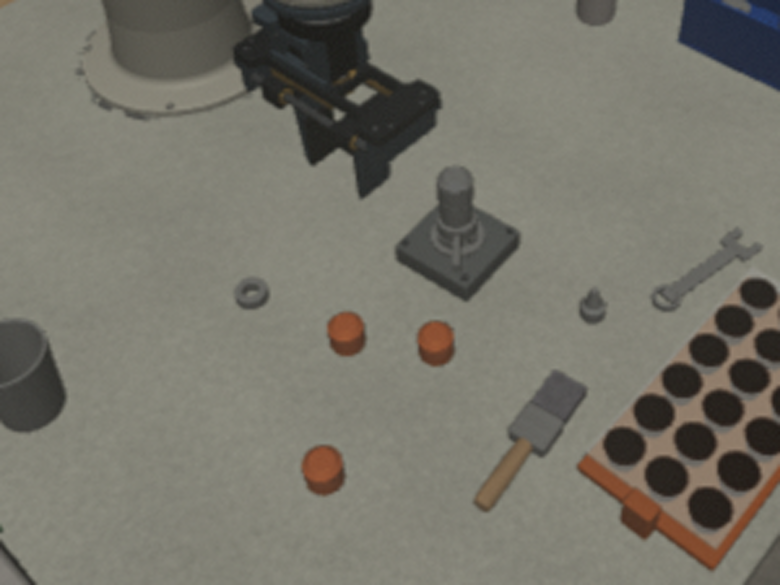

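The scene crop shows the full stack at (455,220): stirrer, sleeve and cap upright. The cap top is at about 127 mm, as expected, and the blades are at 55–57 mm, home. The ring, oranges and other loose things are in place, and the gripper is clear.

```bash
python3 -c "
from rig import workorder
print(workorder.finish_job())"
```

```text
the job is handed in; nothing more can be done
None
```

The stirrer, sleeve and cap are back on the drive spindle in the order asked. The job was handed in at about 31 s of the 72 s allowed, with the gripper open and clear of everything.

- **Stirrer:** I put it on the dogs and first searched for the slots with the stirrer gripped and pressed lightly. About 2.4 rad of turning gave no drop, and that pressing may have turned the spindle a little. I then let go, caged the hub loosely and turned it back by its blades. It fell 7 mm under its own weight: hub top 68.5 mm to 61.5 mm, level, and then turning against the stiff spindle.
- **Sleeve and cap:** The sleeve made contact at the expected height, 92.1 mm against 92 mm. The cap did too, at 124.6 mm against 124.7 mm.
- **Last checks:** The cap top read 126.4 mm from the wrist camera and 127.7 mm from the scene camera, against 127 mm expected. Blade tops read 55–57 mm against 57 mm. The short ring, the three orange look-alikes, the nozzle, the wrench, the brush and the beaker looked untouched in the last scene picture. The oil bottle was only partly in that picture.
- **Disagreements:** The scene and wrist cameras differ by about 3 mm in x, which is roughly within their stated calibration. In the final check the wrist-camera positions of two orange look-alikes were spoiled by the fingers being in view, so I judged those from the scene picture instead.

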